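# Lock the filter-plate clamp with its hinge pin

## Task

Swing the raised clamp bar fully down over the filter plate, so that the eye at its end lies in the fork, then push the headed pin all the way home through fork and eye until its head sits against the fork. Leave the tip box, the reagent bottle and the tube rack where they stand.

Things in the scene. Friction and masses are not known exactly. Their poses are not given: they have to be found in the camera images.
- clamp: Fixed filter-plate clamp: aluminium base 300 x 160 x 12 mm; grey manifold and white well plate on it, top 62 mm above the bench. Origin on the bench below its middle, z up, x along the bar. Hinge axis at x = -115 mm (along y, 80 mm high, ears to 92 mm). Fork at x = +105 mm: two cheeks 44 mm wide, 102 mm high, at y = 13 to 69 mm (guide cheek) and y = -27 to -13 mm; gap open above.
- fork_mouth (a point): Centre of the guide cheek's hole at its outer (+y) face, 80 mm above the bench, 68 mm above the base plate; axes as the clamp's. The holes run along y (17.5 mm across, 19 mm in the thin cheek). The pin goes in towards -y; its head seats against this face.
- bar (a joint): Angle of the clamp bar in rad: 0 is level, fully down on its stop with eye and fork holes aligned; positive is raised (starts 0.35 to 0.7, limit 1.0). The stiff hinge keeps the bar where it is left; 1 to 6 N down on the rubber press pad moves it, no spring.
- bar_press (a point): Middle of the top of the black rubber press pad (45 x 26 mm) on the steel bar (26 wide, 14 mm thick), 150 mm from the hinge axis, 11 mm above the bar's centre line. With the bar down it is at x = +35 mm, y = 0 of the clamp, 91 mm above the bench. Axes turn with the bar: x along it away from the hinge, z out of its top.
- bar_eye (a point): Centre of the hole (19 mm across, along y) in the eye at the bar's free end, 220 mm from the hinge axis; the eye is a steel block 40 x 40 mm, 20 mm thick along y. The bar ends 240 mm from the hinge. Axes turn with the bar.
- pin: Loose steel headed pin, 122 mm long, 0.2 kg, head end sagging a few mm, tip started in the guide cheek's hole, head standing 56 to 63 mm off the fork at its +y side. Origin on its axis at the shoulder (under the head). Shank 16 mm across, 110 mm long towards -y, round nose; head 36 mm across, 12 mm thick towards +y. Home: origin at fork_mouth. May roll about y. A few N on the head slide it.
- tip_box: Bystander: blue and white pipette-tip box 117 x 82 x 63 mm; origin at the centre of its underside.
- reagent: Bystander: glass reagent bottle with blue cap, 72 mm across, 130 mm high; origin at the centre of its underside.
- tube_rack: Bystander: white tube rack 100 x 60 mm with short blue tubes, 53 mm high; origin at the centre of its underside.
Things that resemble listed ones, but are neither listed nor needed, are in the scene too. Of the things like the pin, leave any that is pink or red; of the rest the larger one is meant.

How it is judged:
At the end, for the whole second after the job is handed in: The bar is down (within 0.03 rad), and the pin rests through fork and eye with its head within 3 mm of the fork's face, on the hole's axis (shoulder within 5 mm of the hole's mouth, within 0.07 rad), at rest (value of joint bar below 0.03 rad and y of pin in the frame of fork_mouth between -0.004 and 0.003 m and distance between pin and fork_mouth below 0.005 m and angle between the y axis of pin and the y axis of fork_mouth, either way round below 0.07 rad and linear speed of pin below 0.01 m/s); the robot touches nothing.
It fails at once if the tip box is shifted by more than 30 mm (distance of tip_box from where it was at the start of the episode above 0.03 m).
It fails at once if the reagent bottle is shifted by more than 30 mm (distance of reagent from where it was at the start of the episode above 0.03 m).
It fails at once if the reagent bottle is tipped over (angle between reagent's own z axis and vertical above 0.6 rad).
It fails at once if the tube rack is shifted by more than 30 mm (distance of tube_rack from where it was at the start of the episode above 0.03 m).
It also fails if it takes over 40 s, if anything falls off the work surface, if the arm or the gripper's body presses on something with over 40 N, if the wrist force passes 120 N, or if a joint passes its speed limit or range.

## Robot

A 7-joint arm with a two-finger parallel gripper is mounted at the origin on the work surface. World frame = base frame: x ahead of the robot, y to its left, z up, the work surface at z = 0. Lengths are in m, angles in rad, forces in N, time in s.
With the tool pointing down it reaches from about 0.375 to 0.925 m from the base axis. Payload 3.1 kg.
Tool frame: the origin (TCP) lies on the centre line of the jaws, within the pads' length; the fingertips stand 11 mm ahead of it and the grasp point (between the pads) lies 8 mm behind it; z points along the fingers, x is the direction in which the jaws open and shut, and the axes are right-handed (so a half turn about z gives the same grasp; the last joint's range is limited). The gripper opens to 85 mm and grips with 20 to 120 N. Pads are 22 mm wide; open, the fingers measure 114 mm over their backs; the gripper's body (76 mm by 85 mm) begins 54 mm behind the grasp point. The pads swing forward as they close: fully open they stand 13 mm farther back than shut.
Start: joints at [1.148, 0.383, 0.044, 1.598, -0.018, 1.161, -0.05], TCP at [0.207, -0.616, 0.242] pointing down, gripper open.
Joint ranges: [-2.61, 2.61], [-0.41, 2.15], [-1.48, 1.57], [0, 2.5], [-1.57, 4.71], [0.05, 1.97], [-2.85, 2.85]. Speed limits (rad/s): [2.79, 2.79, 3.14, 3.14, 3.14, 3.14, 3.14].

## Interface

Orientations are given as a rotation vector (axis times angle).
In Python, from workcell import read_state, get_image, ticket, nets gives the robot as it stands.
- The arm moves only by the shell command python3 -m crank 'ROWS'. ROWS is a JSON object of lists of equal length, an entry for each row: "xyz": the shift along the tool's x, y, z each as a share of 0.25 m, from -1 to 1, a list of three; "yaw": the turn about the tool's z as a share of 90 degrees, from -1 to 1; "jaw": the closure, from -1 (fully open) to 1 (shut). In form: {"xyz": [[dx, dy, dz], ...], "yaw": [yaw, ...], "jaw": [jaw, ...]}. A call has 1 to 8 rows; each row is the pose to reach, as a shift and turn from the pose commanded when the call began, along the tool's axes at that moment; what a row does not reach only later rows make up. A row lasts 1/12 s, in which the tool goes at most 41.7 mm and 7.16 degrees, less where a joint would pass 70% of its speed; a pose out of reach is approached as far as the arm can. A call with a number of a shift or a turn outside -1 to 1 is refused whole. A call with a gripper value outside its range is refused whole. The fingers move at their own pace and stop on an object; the grip force is fixed at half the most. Time passes only in rows, so rows that repeat a pose let the fingers close. It gives the time, the measured TCP pose, the force and the opening at its end, in the units of the state.
- read_state(): the state, without advancing time (a new reading comes with each control period).
- get_image(name): name is "side" or "top"; returns a dict with "color" (400x640x3 uint8, red, green, blue), "intrinsics" (3x3 intrinsics, pixels), "k1" (the pictures are not rectified: a ray, as slopes to the right and down, at radius r is drawn at 1 + k1 r^2 times it, then the intrinsics apply), "R" (3x3) and "t" (3): a world point X has camera coordinates R X + t. Camera axes: x right, y down, z forward; pixel columns grow to the right and rows downward; lengths in m; the calibration is good to about 2 mm. A picture is of the moment at which its call begins. There is no depth.
- ticket.close_job(): hands the job in, once; it reports no verdict.
Trained networks look in a picture, given as the dict that the camera call returned (one of the last four; its "shot" number tells which), for a name from the list of things; names that differ only in an ending like _2 or _b are one class to them, and where a whole thing is asked for, a point or a joint stands for the part that bears it (a point fixed in the world has none). Each returns a list of dicts, best first, with "score" (0 to 1); they miss things now and then, are a little off and sometimes report something else, mostly with a low value. They report only what shows in the picture. A call takes as long as a camera call. They do not tell look-alikes from the thing itself.
- nets.cut_out(picture, name): "pixels" (400x640 bool, what is visible of it) and "rect" ([left, top, right, bottom] in pixels, round what is visible of it).
- nets.pinpoint(picture, name): "at" ([column, row] in pixels: a listed point, or the origin of a listed thing).
The state is a dict: "time_s": time; "joints": joint angles; "dq": joint speeds; "effort": joint torques, N m; "tool_pos": TCP position; "tcp_rot": TCP orientation; "wrist_force": force on the tool from outside, world axes, zero at the start; "moment": the same for the moment, N m; "opening": finger opening in m.
Only numpy, scipy, OpenCV 4.12 (cv2) and the standard library are available. Lean on these libraries where they do the work, as an engineer would, in place of code of your own. Each camera call takes 0.05 s, during which the arm holds its last target.

## Working session

There is one attempt and no reset: what is moved stays moved. The work goes in short steps, Python scripts to look and compute and a shell command to move; the robot and the scene stay as the last step left them, time stands still between calls to the robot, and variables do not carry over. Pictures are saved under pics/ and viewed, and the job is handed in when it is done.

```bash
mkdir -p pics; ls; cat > h.py <<'E'
import numpy as np, cv2
from workcell import read_state, get_image, ticket, nets
def save(p,n): cv2.imwrite('pics/'+n+'.png', p['color'][:,:,::-1])
def ray(p,uv):
    K=np.array(p['intrinsics']);R=np.array(p['R']);t=np.array(p['t'])
    d=np.array([(uv[0]-K[0,2])/K[0,0],(uv[1]-K[1,2])/K[1,1]]);x=d.copy()
    for _ in range(30): x=d/(1+p['k1']*(x@x))
    v=R.T@np.array([x[0],x[1],1]); return -R.T@t, v/np.linalg.norm(v)
def atz(p,uv,z):
    o,v=ray(p,uv); return o+v*(z-o[2])/v[2]
def proj(p,X):
    K=np.array(p['intrinsics']);c=np.array(p['R'])@X+np.array(p['t']);x=c[:2]/c[2]
    x=x*(1+p['k1']*(x@x)); return np.array([K[0,0]*x[0]+K[0,2],K[1,1]*x[1]+K[1,2]])
def tri(a,ua,b,ub):
    o1,v1=ray(a,ua);o2,v2=ray(b,ub)
    s=np.linalg.lstsq(np.c_[v1,-v2],o2-o1,rcond=None)[0]
    P,Q=o1+s[0]*v1,o2+s[1]*v2; return (P+Q)/2,np.linalg.norm(P-Q)
E
python3 - <<'E'
from h import *
s=get_image('side');t=get_image('top');save(s,'s0');save(t,'t0')
for n in ['clamp','fork_mouth','bar','bar_press','bar_eye','pin','tip_box','reagent','tube_rack']:
    for nm,p in(('side',s),('top',t)):
        try: print(n,nm,[(np.round(d['at'],1).tolist(),round(d['score'],2)) for d in nets.pinpoint(p,n)])
        except Exception as e: print(n,nm,e)
print(-np.array(s['R']).T@s['t'],-np.array(t['R']).T@t['t'])
print(read_state())
E
```

```text
pics
clamp side [([326.4, 223.1], 0.62)]
clamp top [([314.4, 217.5], 0.67)]
fork_mouth side [([279.0, 205.3], 0.8)]
fork_mouth top [([288.3, 182.5], 0.63)]
bar side it knows: bar_eye, bar_press, clamp, fork_mouth, pin, reagent, tip_box, tube_rack
bar top it knows: bar_eye, bar_press, clamp, fork_mouth, pin, reagent, tip_box, tube_rack
bar_press side [([322.2, 185.8], 0.6)]
bar_press top [([313.3, 213.0], 0.65)]
bar_eye side [([302.4, 161.8], 0.82)]
bar_eye top [([314.3, 189.7], 0.9)]
pin side [([189.2, 223.3], 0.83), ([261.2, 218.8], 0.81), ([231.9, 246.9], 0.73), ([275.8, 268.8], 0.45)]
pin top [([235.4, 135.3], 0.77), ([268.7, 184.3], 0.52), ([255.6, 217.4], 0.51)]
tip_box side [([371.2, 138.2], 0.79)]
tip_box top [([428.0, 182.8], 0.94)]
reagent side [([214.8, 345.8], 0.91)]
reagent top [([182.5, 226.7], 0.6)]
tube_rack side [([324.0, 183.0], 0.65), ([434.3, 167.8], 0.62)]
tube_rack top [([432.5, 253.6], 0.76)]
[0.11936112 0.5496922  0.93865605] [0.45603574 0.01609996 1.43622082]
{'time_s': 0.9, 'joints': array([ 1.14814629,  0.38284643,  0.04391149,  1.59787328, -0.01791971,
        1.1612143 , -0.04989702]), 'dq': array([ 0.00024795, -0.00147562,  0.00044973, -0.00050104, -0.00087686,
        0.00181369, -0.00016058]), 'effort': array([ 7.07051100e-06, -4.33436573e+01,  1.02306582e+00, -2.49928612e+01,
        1.05039199e-02,  1.64250028e-03, -6.70109984e-06]), 'tool_pos': array([ 0.20748338, -0.61601122,  0.24231643]), 'tcp_rot': array([-2.55146067e+00,  1.83292747e+00, -1.00317799e-04]), 'wrist_force': array([-0.17830081,  0.98732634,  0.29167403]), 'moment': array([-0.01384034,  0.0126658 , -0.02487936]), 'opening': 0.0854192757869238}
```

View pics/s0.png

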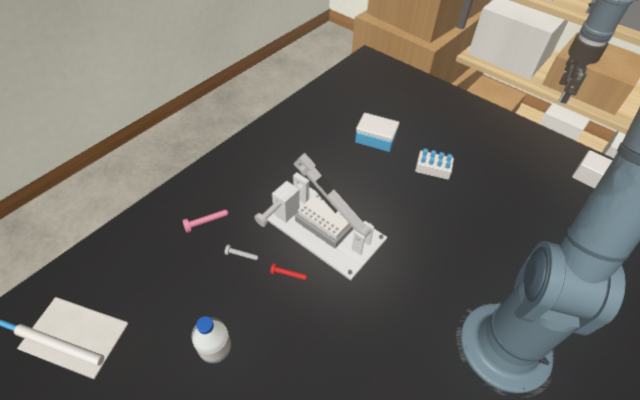

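View pics/t0.png

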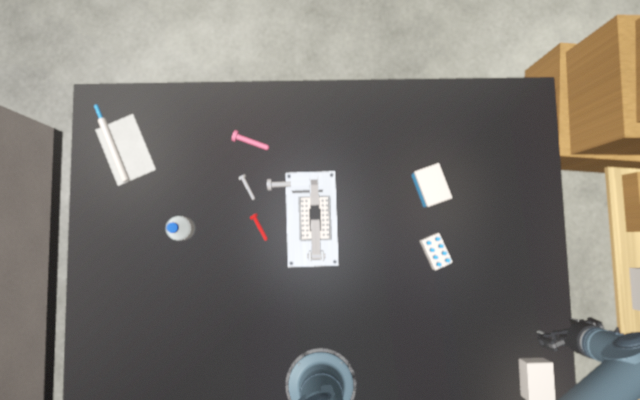

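```bash
python3 - <<'E'
import cv2
s=cv2.imread('pics/s0.png')[110:310,160:420];t=cv2.imread('pics/t0.png')[110:290,210:410]
cv2.imwrite('pics/s0z.png',cv2.resize(s,None,fx=3,fy=3,interpolation=2));cv2.imwrite('pics/t0z.png',cv2.resize(t,None,fx=3.3,fy=3.3,interpolation=2))
from h import *
g=np.load
E
```

```text
(no output)
```

View pics/s0z.png

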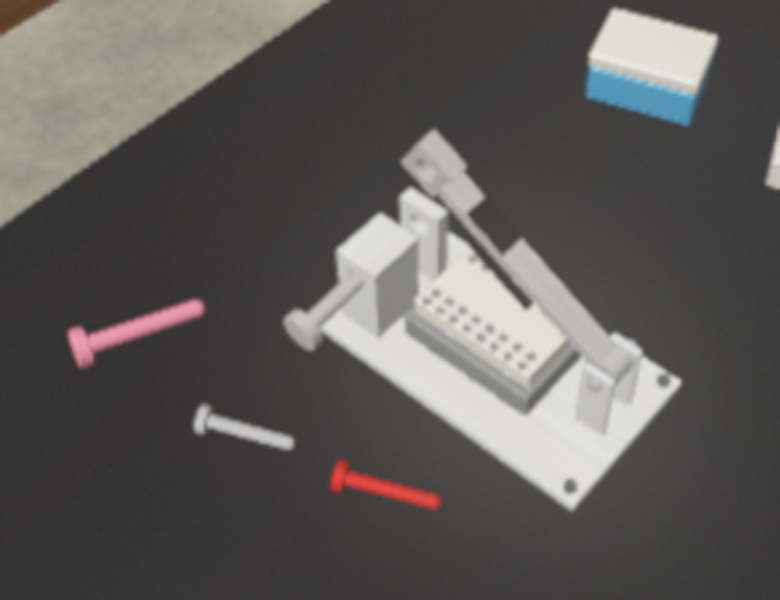

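View pics/t0z.png

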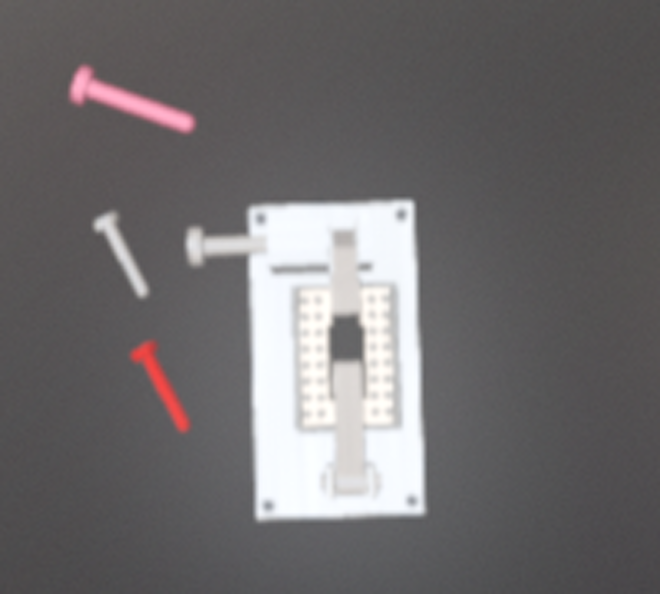

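The side view shows the raised bar (eye at 302,162), the pin started in the guide cheek (head about 261,219), and loose look-alikes (pink, red and a small grey one). The bystanders are well clear. Next I'll work out the clamp pose from the plate corners.

```bash
cat >> h.py <<'E'
def wfit(src,dst):
    src=np.array(src)[:,:2];dst=np.array(dst)[:,:2];a=src-src.mean(0);b=dst-dst.mean(0)
    th=np.arctan2((a[:,0]*b[:,1]-a[:,1]*b[:,0]).sum(),(a*b).sum());c,s=np.cos(th),np.sin(th);R=np.array([[c,-s],[s,c]])
    return th,dst.mean(0)-R@src.mean(0),np.abs((R@src.T).T+dst.mean(0)-R@src.mean(0)-dst).max()
E
python3 - <<'E'
from h import *
s=get_image('side');t=get_image('top')
z=lambda u,v:(u/3.3+210-.35,v/3.3+110-.35)
zs=lambda u,v:(u/3+160-.33,v/3+110-.33)
pts=[atz(t,z(*c),.012) for c in[(248,207),(413,201),(425,513),(257,520)]]
mod=[(.15,.08),(.15,-.08),(-.15,-.08),(-.15,.08)]
print(np.round(pts,4)); th,o,e=wfit(mod,pts); print('top',th,o,e)
ps=[atz(s,zs(*c),.012) for c in[(573,508),(681,382)]]
print('side corners',np.round(ps,4),[ (o+np.array([[np.cos(th),-np.sin(th)],[np.sin(th),np.cos(th)]])@m) for m in[(-.15,.08),(-.15,-.08)]])
f=nets.pinpoint(s,'fork_mouth')[0]['at'];ft=nets.pinpoint(t,'fork_mouth')[0]['at']
print('fork',tri(s,f,t,ft))
R=np.array([[np.cos(th),-np.sin(th)],[np.sin(th),np.cos(th)]])
print('fork model',o+R@[.105,.069])
for n in['bar_press','bar_eye']:
  P,e=tri(s,nets.pinpoint(s,n)[0]['at'],t,nets.pinpoint(t,n)[0]['at']); q=R.T@(P[:2]-o); print(n,P,e,'clamp',q, np.arctan2(P[2]-.08,q[0]+.115))
P,e=tri(s,(261.2,218.8),t,(268.7,184.3));print('pin',P,e,R.T@(P[:2]-o))
# overlays
S=s['color'].copy();T=t['color'].copy()
def W(x,y,zz): return np.r_[o+R@[x,y],zz]
for X in [W(*m,.012) for m in mod]+[W(.105,.069,.08),W(.083,.069,.102),W(.127,.069,.102),W(.083,.013,.102),W(.127,.013,.102),W(-.115,0,.08)]:
  for p,I in((s,S),(t,T)): 
    u=proj(p,X); cv2.circle(I,tuple(np.round(u*8).astype(int).tolist()),8,(255,0,0),-1,cv2.LINE_AA,3)
cv2.imwrite('pics/ov.png',np.hstack([cv2.resize(S[140:290,230:400],(510,450)),cv2.resize(T[160:280,255:350],(285,360)).copy() if 0 else cv2.resize(T[160:280,255:350],(285,450))])[:,:,::-1])
E
```

```text
[[ 0.6632  0.1019  0.012 ]
 [ 0.6664 -0.0589  0.012 ]
 [ 0.3654 -0.0638  0.012 ]
 [ 0.3617  0.0967  0.012 ]]
top 0.017870573272408395 [0.51416598 0.0189765 ] 0.001059343159702797
side corners [[ 0.3638  0.0992  0.012 ]
 [ 0.3669 -0.0613  0.012 ]] [array([0.36276036, 0.09628328]), array([ 0.3656195 , -0.06369117])]Traceback (most recent call last):
  File "<stdin>", line 10, in <module>
IndexError: list index out of range
```

```bash
cat >> h.py <<'E'
th=0.0179;o=np.array([.5146,.0200]);R2=np.array([[np.cos(th),-np.sin(th)],[np.sin(th),np.cos(th)]])
def W(x,y,zz): return np.r_[o+R2@[x,y],zz]
def C(P): return np.r_[R2.T@(np.array(P)[:2]-o),P[2]]
E
python3 - <<'E'
from h import *
s=get_image('side');t=get_image('top')
for n,a,b in[('fork',(279.0, 205.3),(288.3, 182.5)),('press',(322.2, 185.8),(313.3, 213.0)),('eye',(302.4, 161.8),(314.3, 189.7)),('pin',(261.2,218.8),(268.7,184.3))]:
  P,e=tri(s,a,t,b);q=C(P);print(n,P,e,q,np.arctan2(P[2]-.08,q[0]+.115))
S=s['color'].copy();T=t['color'].copy();print(T[0,0])
mod=[(.15,.08),(.15,-.08),(-.15,-.08),(-.15,.08)]
k=4;S=cv2.resize(S,None,fx=k,fy=k,interpolation=2);T=cv2.resize(T,None,fx=k,fy=k,interpolation=2)
for X in [W(*m,.012) for m in mod]+[W(.105,.069,.08),W(.083,.069,.102),W(.127,.069,.102),W(.083,.013,.102),W(.127,.013,.102),W(-.115,0,.08)]:
  for p,I in((s,S),(t,T)): 
    u=proj(p,X)*k+k/2; cv2.circle(I,tuple(np.round(u).astype(int).tolist()),3,(255,0,0),-1)
a=S[140*k:290*k,245*k:390*k];b=T[165*k:275*k,258*k:345*k]
cv2.imwrite('pics/ov1.png',a[:,:,::-1]);cv2.imwrite('pics/ov2.png',b[:,:,::-1])
E
```

```text
fork [0.61890896 0.08509748 0.07726424] 0.00833805355822322 [0.10545743 0.06322002 0.07726424] -0.012408839515454923
press [0.52592738 0.01492668 0.16257003] 0.006818434102680243 [ 0.01123476 -0.00527525  0.16257003] 0.579251345697591
eye [0.58990203 0.0121409  0.19976498] 0.00991183175775728 [ 0.0751493  -0.00920568  0.19976498] 0.5620772710921458
pin [0.61662402 0.14667755 0.08277542] 0.0011480329245339555 [0.10427508 0.12483113 0.08277542] 0.01265656395658945
[170 169 160]
```

View pics/ov1.png

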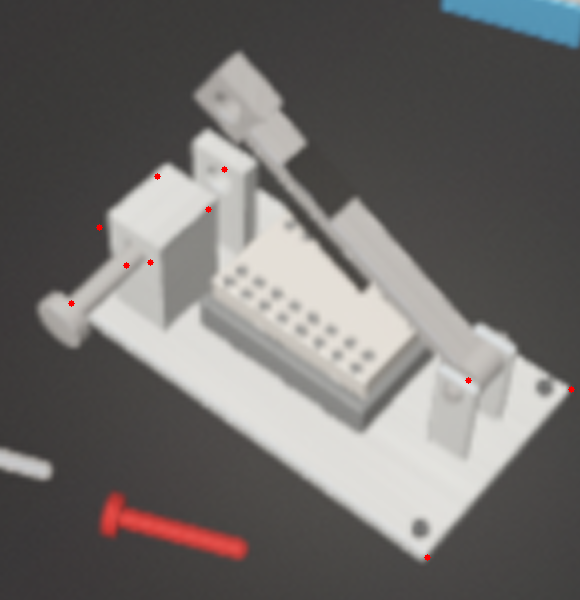

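View pics/ov2.png

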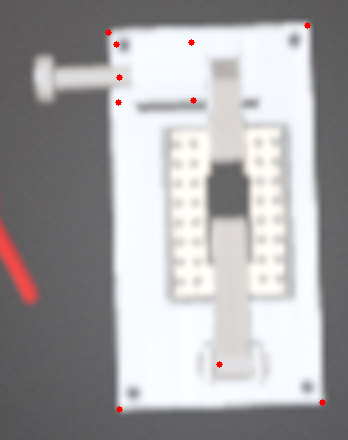

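The plate outline matches, but the fork, bar and hinge sit about 10 mm further to -y than plate-centred coordinates put them, and the networks' points agree. I'll shift the origin and check again.

```bash
cat >> h.py <<'E'
o=o-R2@np.array([0,.0105])
E
cat > ov.py <<'E'
from h import *
import sys
def bar(a,x,y,zc): return W(-.115+x*np.cos(a)-zc*np.sin(a),y,.08+x*np.sin(a)+zc*np.cos(a))
def run(tag,a,pin=None,k=4,dy=0,boxes=True):
  s=get_image('side');t=get_image('top')
  S=cv2.resize(s['color'],None,fx=k,fy=k,interpolation=2);T=cv2.resize(t['color'],None,fx=k,fy=k,interpolation=2)
  L=[]
  for y in(.069,.013,-.013,-.027): L.append([W(x,y,.102) for x in(.083,.127)])
  for x in(.083,.127): L+= [[W(x,.013,.102),W(x,.069,.102)],[W(x,-.013,.102),W(x,-.027,.102)]]
  L.append([W(.083,.069,.102),W(.083,.069,.012)])
  for y in(-.01,.01): q=[bar(a,x,y,z) for x,z in((.2,.02),(.24,.02),(.24,-.02),(.2,-.02),(.2,.02))];L+=[q[i:i+2] for i in range(4)]
  q=[bar(a,x,y,.011) for x,y in((.1275,.013),(.1725,.013),(.1725,-.013),(.1275,-.013),(.1275,.013))];L+=[q[i:i+2] for i in range(4)]
  L.append([W(-.115,-.03,.08),W(-.115,.03,.08)])
  if pin is not None: L.append(pin)
  for A,B in L:
    for p,I in((s,S),(t,T)):
      u,v=[tuple(np.round(proj(p,np.array(X))*k+k/2).astype(int).tolist()) for X in(A,B)]; cv2.line(I,u,v,(255,0,0),1)
  A=S[140*k:290*k,245*k:390*k];B=T[165*k:275*k,258*k:345*k]
  cv2.imwrite(f'pics/{tag}s.png',A[:,:,::-1]);cv2.imwrite(f'pics/{tag}t.png',B[:,:,::-1])
if __name__=='__main__': run(sys.argv[1],float(sys.argv[2]))
E
python3 ov.py b 0.57
```

```text
(no output)
```

View pics/bs.png

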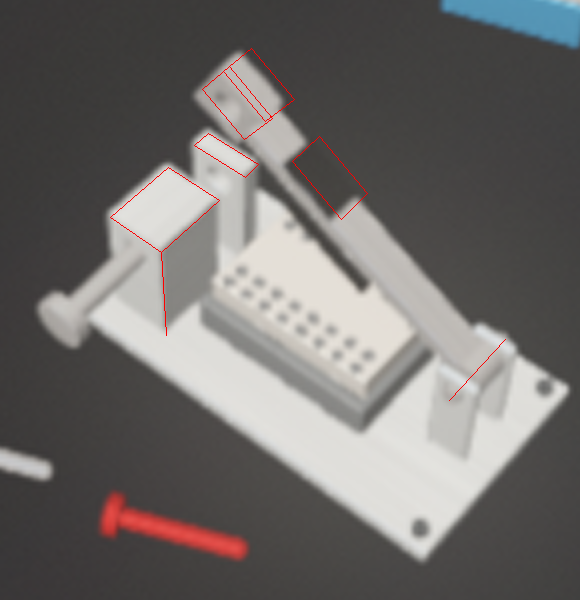

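View pics/bt.png

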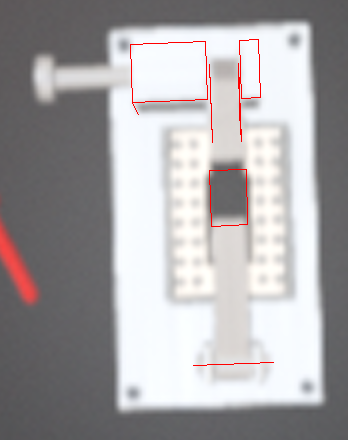

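The corrected model now overlays the fork, hinge, thin cheek and bar to within about 2 mm, with the bar angle about 0.57. Next I'll add a helper that converts targets into shares.

```bash
cat > to.py <<'E'
from h import *
import sys
from scipy.spatial.transform import Rotation as Ro
def to(cx,cy,z,rel=None):
    st=read_state();R=Ro.from_rotvec(st['tcp_rot']).as_matrix();d=W(cx,cy,z)-st['tool_pos']
    ya=np.arctan2(R[1,0],R[0,0]);dy=(th-ya+np.pi/2)%np.pi-np.pi/2
    print('share',np.round(R.T@d/.25,3),'yaw',round(-np.degrees(dy)/90,3),'tcp clamp',C(st['tool_pos']).round(4),'F',st['wrist_force'].round(1),'t',st['time_s'],'open',round(st['opening'],4),'len',np.linalg.norm(d).round(3))
if __name__=='__main__': to(*map(float,sys.argv[1:4]))
E
python3 to.py 0.005 0 0.245; python3 -c "
from h import *
print(W(.105,.069,.08),W(.035,0,.091))"
```

```text
share [-1.973 -1.983 -0.011] yaw -0.805 tcp clamp [-0.3185 -0.6199  0.2423] F [-0.3  0.   0.8] t 1.25 open 0.0854 len 0.699
[0.61853608 0.08037003 0.08      ] [0.54978233 0.01012815 0.091     ]
```

```bash
python3 -m crank '{"xyz":[[-0.9,-0.9,0],[-0.9,-0.9,0],[-0.9,-0.9,0],[-0.9,-0.9,0],[-0.9,-0.9,0],[-0.9,-0.9,0],[-0.9,-0.9,0],[-0.9,-0.9,0]],"yaw":[-0.8,-0.8,-0.8,-0.8,-0.8,-0.8,-0.8,-0.8],"jaw":[1,1,1,1,1,1,1,1]}'; python3 to.py 0.005 0 0.245
```

```text
time_s: 1.92
tool_pos: [0.351, -0.3265, 0.2426]
tcp_rot: [-3.119, 0.368, -0.001]
wrist_force: [1.0, -0.6, -0.7]
opening: 0.0001
share [ 0.343 -1.464 -0.008] yaw -0.161 tcp clamp [-0.1697 -0.333   0.2426] F [ 1.  -0.6 -0.7] t 1.9167 open 0.0001 len 0.376
```

```bash
python3 -m crank '{"xyz":[[0.2,-0.8,0],[0.2,-0.8,0],[0.2,-0.8,0],[0.2,-0.8,0],[0.2,-0.8,0],[0.2,-0.8,0]],"yaw":[-0.16,-0.16,-0.16,-0.16,-0.16,-0.16],"jaw":[1,1,1,1,1,1]}'; python3 to.py 0.005 0 0.245
```

```text
time_s: 2.42
tool_pos: [0.4504, -0.1396, 0.2434]
tcp_rot: [-3.138, -0.031, -0.007]
wrist_force: [0.5, 0.4, -0.2]
opening: 0.0003
share [ 0.289 -0.591 -0.003] yaw 0.001 tcp clamp [-0.0671 -0.148   0.2434] F [ 0.5  0.4 -0.2] t 2.4167 open 0.0003 len 0.165
```

```bash
python3 -m crank '{"xyz":[[0.15,-0.3,0],[0.29,-0.59,0],[0.29,-0.59,0],[0.29,-0.59,0],[0.29,-0.59,0],[0.29,-0.59,0]],"yaw":[0,0,0,0,0,0],"jaw":[1,1,1,1,1,1]}'; python3 to.py 0.005 0 0.19; python3 ov.py c 0.57
```

```text
time_s: 2.92
tool_pos: [0.5185, 0.0021, 0.2427]
tcp_rot: [-3.14, -0.019, -0.001]
wrist_force: [0.1, 0.3, -0.5]
opening: 0.0001
share [ 0.005 -0.029  0.211] yaw -0.004 tcp clamp [ 0.0036 -0.0074  0.2427] F [ 0.1  0.3 -0.5] t 2.9167 open 0.0001 len 0.053
```

View pics/cs.png

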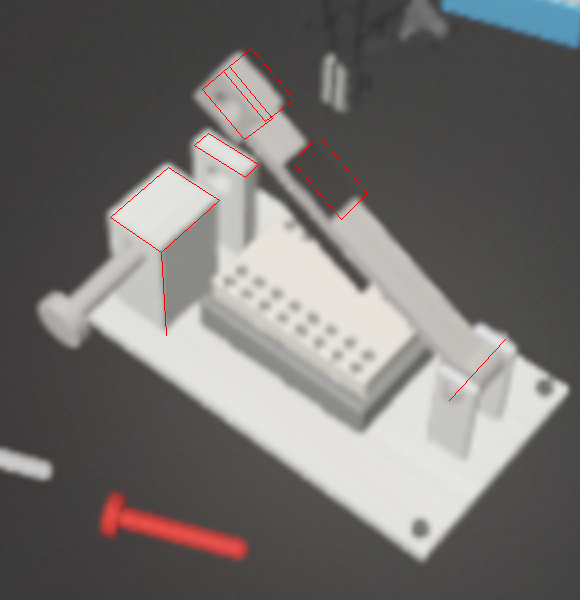

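The closed fingers (335,80 in the crop) hang above the pad, with the tips well clear of the fork. I'll press down along the pad's arc.

```bash
python3 -m crank '{"xyz":[[0,-0.03,0.1],[0,-0.03,0.18],[0.005,-0.03,0.24],[0.02,-0.03,0.27],[0.04,-0.03,0.3],[0.06,-0.03,0.33],[0.08,-0.03,0.37],[0.08,-0.03,0.37]],"yaw":[0,0,0,0,0,0,0,0],"jaw":[1,1,1,1,1,1,1,1]}'; python3 to.py 0.035 0 0.10; python3 ov.py d 0.33
```

```text
time_s: 3.68
tool_pos: [0.5387, 0.0057, 0.1484]
tcp_rot: [-3.141, -0.007, -0.0]
wrist_force: [-0.6, 0.1, -0.5]
opening: 0.0
share [ 0.045 -0.017  0.194] yaw -0.009 tcp clamp [ 0.0238 -0.0042  0.1484] F [-0.6  0.1 -0.5] t 3.6833 open 0.0 len 0.05
```

View pics/ds.png

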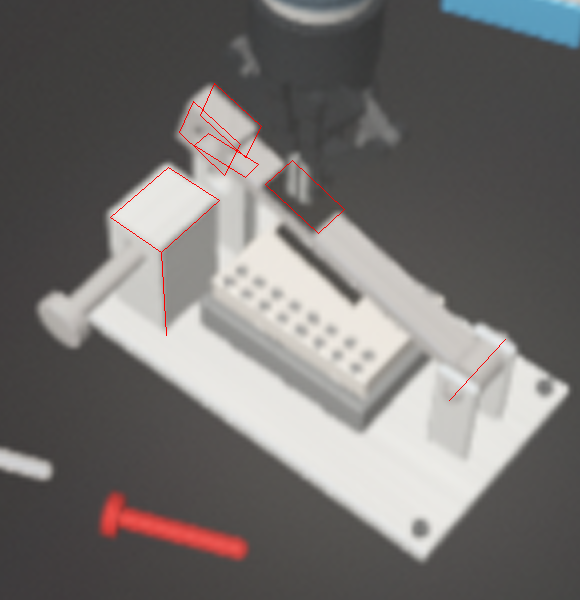

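The fingers are on the pad (300,185) and the bar follows the model at about 0.33. I'll continue to the stop.

```bash
python3 -m crank '{"xyz":[[0.015,-0.015,0.04],[0.03,-0.015,0.08],[0.04,-0.015,0.12],[0.045,-0.015,0.15],[0.045,-0.015,0.17],[0.045,-0.015,0.185],[0.045,-0.015,0.195],[0.045,-0.015,0.2]],"yaw":[0,0,0,0,0,0,0,0],"jaw":[1,1,1,1,1,1,1,1]}'; python3 to.py 0.035 0 0.10; python3 ov.py e 0.0
```

```text
time_s: 4.45
tool_pos: [0.5497, 0.0107, 0.102]
tcp_rot: [3.141, 0.009, 0.0]
wrist_force: [-6.1, -0.5, 21.4]
opening: 0.0001
share [0.    0.002 0.008] yaw -0.008 tcp clamp [0.0349 0.0006 0.102 ] F [-6.1 -0.5 21.4] t 4.45 open 0.0001 len 0.002
```

View pics/es.png

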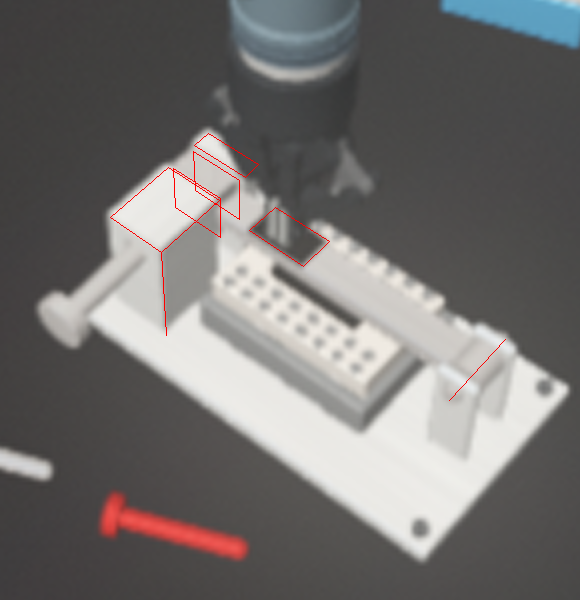

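Pressing gives 21 N with the tip at exactly 91 mm, so the bar is on its stop. Now I'll retract, and check the bar stays and where the pin is.

```bash
python3 -m crank '{"xyz":[[0,0,-0.1],[0,0,-0.26],[0,0,-0.4],[0.1,-0.14,-0.4],[0.2,-0.3,-0.4],[0.28,-0.46,-0.4],[0.28,-0.6,-0.4],[0.28,-0.76,-0.4]],"yaw":[0,0,0,0,0,0,0,0],"jaw":[1,1,1,1,1,1,1,1]}'; python3 to.py 0.105 0.19 0.07; python3 ov.py f 0.0
```

```text
time_s: 5.22
tool_pos: [0.6185, 0.2004, 0.1987]
tcp_rot: [3.141, 0.004, -0.002]
wrist_force: [0.2, 0.2, -0.5]
opening: -0.0002
share [-0.008 -0.004  0.515] yaw -0.01 tcp clamp [0.1071 0.189  0.1987] F [ 0.2  0.2 -0.5] t 5.2167 open -0.0002 len 0.129
```

View pics/fs.png

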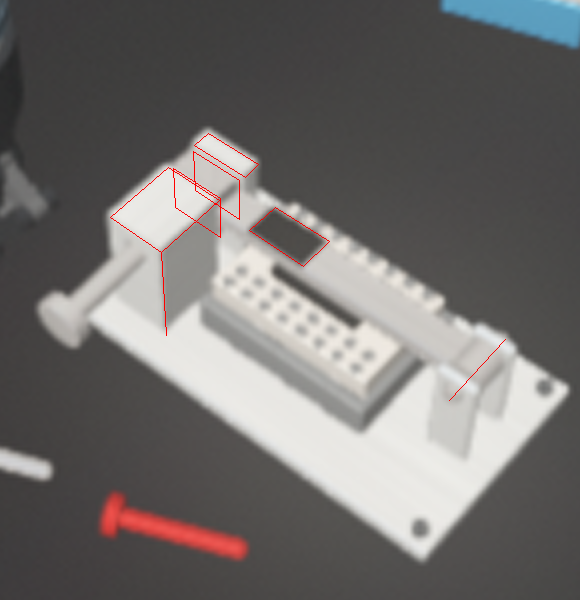

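View pics/ft.png

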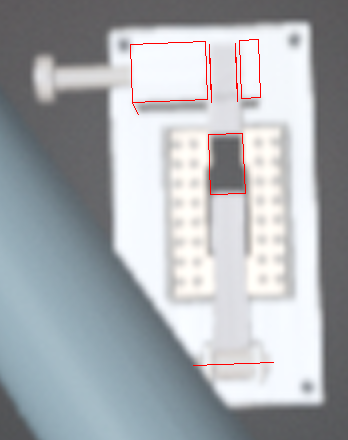

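The bar stays level and matches the model at angle 0, and the pin head still stands off the fork. I'll descend beside the head on its +y side.

```bash
python3 -m crank '{"xyz":[[0,0,0.14],[-0.005,0,0.28],[-0.005,0,0.42],[-0.005,0,0.51],[-0.005,0,0.51],[-0.005,0,0.51]],"yaw":[0,0,0,0,0,0],"jaw":[1,1,1,1,1,1]}'; python3 to.py 0.105 0.152 0.07
python3 - <<'E'
from h import *
s=get_image('side');cv2.imwrite('pics/g.png',cv2.resize(s['color'][140:290,190:350],None,fx=4,fy=4,interpolation=2)[:,:,::-1])
E
```

```text
time_s: 5.82
tool_pos: [0.6143, 0.1992, 0.0702]
tcp_rot: [3.14, 0.009, -0.009]
wrist_force: [0.1, -0.5, 0.3]
opening: 0.0003
share [0.01  0.144 0.001] yaw -0.008 tcp clamp [0.1029 0.1879 0.0702] F [ 0.1 -0.5  0.3] t 5.8167 open 0.0003 len 0.036
```

View pics/g.png

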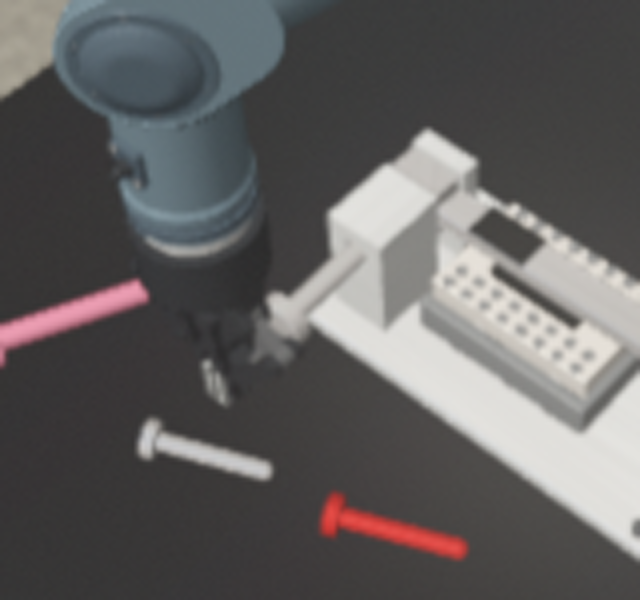

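The fingers stand just outside the head on the pin's axis. I'll push along -y gently.

```bash
python3 -m crank '{"xyz":[[0.008,0.05,0],[0.008,0.09,0],[0.008,0.12,0],[0.008,0.15,0],[0.008,0.17,0],[0.008,0.19,0],[0.008,0.21,0],[0.008,0.21,0]],"yaw":[0,0,0,0,0,0,0,0],"jaw":[1,1,1,1,1,1,1,1]}'; python3 to.py 0.105 0.092 0.07
python3 - <<'E'
from h import *
s=get_image('side');cv2.imwrite('pics/i.png',cv2.resize(s['color'][140:290,190:350],None,fx=4,fy=4,interpolation=2)[:,:,::-1])
E
```

```text
time_s: 6.53
tool_pos: [0.6207, 0.1518, 0.0752]
tcp_rot: [-3.134, -0.011, -0.009]
wrist_force: [0.5, 5.2, 3.1]
opening: -0.0001
share [-0.012  0.194  0.019] yaw -0.007 tcp clamp [0.1084 0.1404 0.0752] F [0.5 5.2 3.1] t 6.5333 open -0.0001 len 0.049
```

View pics/i.png

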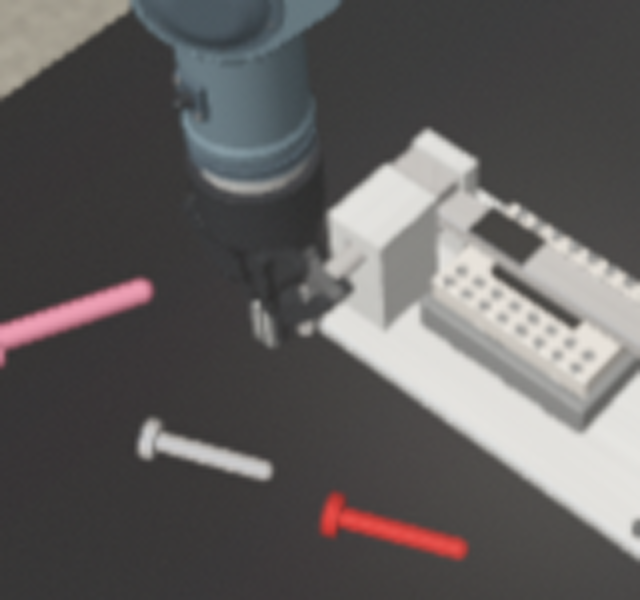

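```bash
python3 -m crank '{"xyz":[[0,0,0],[0,0,0]],"yaw":[0,0],"jaw":[1,1]}'; python3 to.py 0.105 0.092 0.07
```

```text
time_s: 6.75
tool_pos: [0.6206, 0.1518, 0.0751]
tcp_rot: [-3.135, -0.012, -0.009]
wrist_force: [0.5, 5.1, 3.8]
opening: 0.0005
share [-0.011  0.194  0.019] yaw -0.007 tcp clamp [0.1083 0.1404 0.0751] F [0.5 5.1 3.8] t 6.75 open 0.0005 len 0.049
```

```bash
python3 -m crank '{"xyz":[[-0.01,0.02,0.02],[-0.01,0.04,0.02],[-0.01,0.06,0.02],[-0.01,0.06,0.02]],"yaw":[0,0,0,0],"jaw":[1,1,1,1]}'; python3 to.py 0.105 0.092 0.07
python3 ov.py j 0
python3 - <<'E'
from h import *
s=get_image('side');cv2.imwrite('pics/j.png',cv2.resize(s['color'][190:230,235:300],None,fx=10,fy=10,interpolation=2)[:,:,::-1])
print([(np.round(d['at'],1).tolist(),round(d['score'],2)) for d in nets.pinpoint(s,'pin')])
E
```

```text
time_s: 7.08
tool_pos: [0.6202, 0.1437, 0.0729]
tcp_rot: [-3.125, -0.017, -0.019]
wrist_force: [1.4, 11.9, 6.8]
opening: -0.0001
share [-0.01   0.161  0.009] yaw -0.005 tcp clamp [0.1078 0.1323 0.0729] F [ 1.4 11.9  6.8] t 7.0833 open -0.0001 len 0.04
[([190.2, 226.0], 0.6), ([265.8, 211.5], 0.58), ([229.1, 250.2], 0.56), ([274.6, 267.8], 0.44)]
```

View pics/j.png

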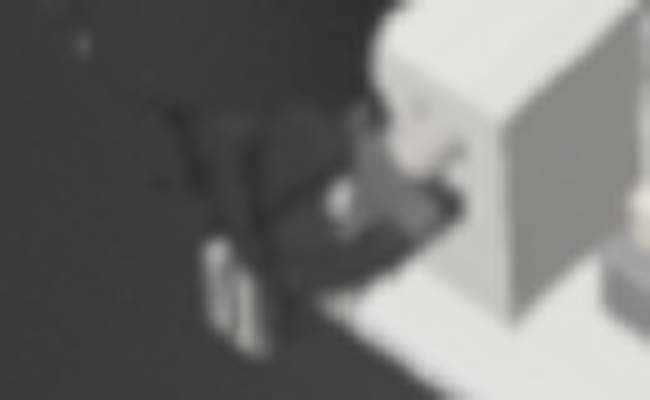

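View pics/jt.png

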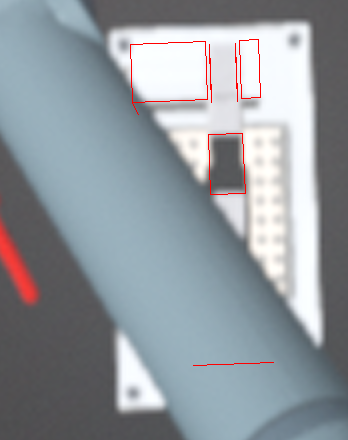

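The force rises moderately (12 N) while the pin still advances. The upward part fits the sagging head levelling out. Going on with small steps.

```bash
python3 -m crank '{"xyz":[[-0.01,0.02,0],[-0.01,0.04,0],[-0.01,0.05,0],[-0.01,0.05,0]],"yaw":[0,0,0,0],"jaw":[1,1,1,1]}'; python3 to.py 0.105 0.092 0.07; python3 -c "
from h import *
print(read_state()['moment'])"
```

```text
time_s: 7.62
tool_pos: [0.6191, 0.1301, 0.0734]
tcp_rot: [-3.127, -0.016, -0.022]
wrist_force: [1.6, 10.2, 8.0]
opening: 0.0001
share [-0.005  0.107  0.012] yaw -0.005 tcp clamp [0.1064 0.1187 0.0734] F [ 1.6 10.2  8. ] t 7.6167 open 0.0001 len 0.027
[ 2.08024869 -0.41789913  0.10679068]
```

It's sliding: 13.6 mm gained at 10 N. Continuing.

```bash
python3 -m crank '{"xyz":[[-0.005,0.02,0],[-0.005,0.04,0],[-0.005,0.06,0],[-0.005,0.06,0]],"yaw":[0,0,0,0],"jaw":[1,1,1,1]}'; python3 to.py 0.105 0.092 0.07
```

```text
time_s: 7.95
tool_pos: [0.6145, 0.1046, 0.0689]
tcp_rot: [-3.14, -0.007, -0.006]
wrist_force: [1.1, 3.9, 4.9]
opening: -0.0002
share [ 0.014  0.005 -0.004] yaw -0.009 tcp clamp [0.1014 0.0933 0.0689] F [1.1 3.9 4.9] t 7.95 open -0.0002 len 0.004
```

```bash
python3 -m crank '{"xyz":[[0.01,0.01,0],[0.01,0.01,0],[0.01,0.02,0],[0.01,0.02,0]],"yaw":[0,0,0,0],"jaw":[1,1,1,1]}'; python3 to.py 0.105 0.092 0.07
python3 - <<'E'
from h import *
s=get_image('side');cv2.imwrite('pics/k.png',cv2.resize(s['color'][170:250,225:325],None,fx=7,fy=7,interpolation=2)[:,:,::-1])
E
```

```text
time_s: 8.28
tool_pos: [0.6159, 0.1029, 0.0685]
tcp_rot: [-3.137, -0.01, -0.003]
wrist_force: [0.1, 5.3, 6.7]
opening: 0.0001
share [ 0.009 -0.002 -0.006] yaw -0.007 tcp clamp [0.1027 0.0916 0.0685] F [0.1 5.3 6.7] t 8.2833 open 0.0001 len 0.003
```

View pics/k.png

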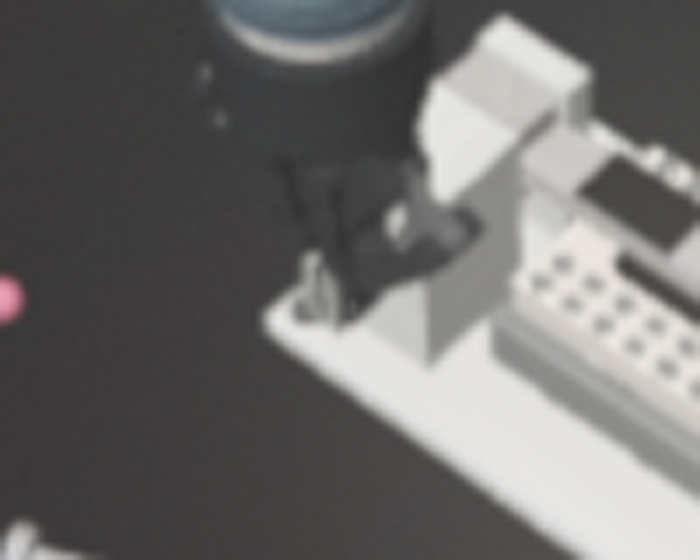

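```bash
python3 -m crank '{"xyz":[[0.005,0.02,0],[0.005,0.04,0],[0.005,0.05,0],[0.005,0.05,0]],"yaw":[0,0,0,0],"jaw":[1,1,1,1]}'; python3 to.py 0.105 0.092 0.07
```

```text
time_s: 8.67
tool_pos: [0.6159, 0.103, 0.0688]
tcp_rot: [-3.121, -0.022, -0.005]
wrist_force: [0.1, 21.0, 1.6]
opening: -0.0001
share [ 0.009 -0.001 -0.005] yaw -0.002 tcp clamp [0.1027 0.0917 0.0688] F [ 0.1 21.   1.6] t 8.6667 open -0.0001 len 0.003
```

It's stopped firmly at TCP y = 0.0917, against 0.092 predicted for seated, with 21 N. Backing off along +y, then up.

```bash
python3 -m crank '{"xyz":[[0,-0.06,0],[0,-0.15,0],[0,-0.3,0],[0,-0.45,0],[0,-0.5,-0.15],[0,-0.6,-0.3],[0,-0.7,-0.45],[0,-0.7,-0.45]],"yaw":[0,0,0,0,0,0,0,0],"jaw":[1,1,1,1,1,1,1,1]}'; python3 to.py 0.105 0.3 0.2
cat > fin.py <<'E'
from ov import *
run('m',0,pin=(W(.105,.069,.08),W(.105,.081,.08)))
s=get_image('side');t=get_image('top');cv2.imwrite('pics/n.png',cv2.resize(s['color'][170:250,225:325],None,fx=7,fy=7,interpolation=2)[:,:,::-1]);save(s,'nf')
for p in(s,t): print([(np.round(d['at'],1).tolist(),round(d['score'],2)) for d in nets.pinpoint(p,'pin')],proj(p,W(.105,.069,.08)))
E
python3 fin.py
```

```text
time_s: 9.33
tool_pos: [0.6177, 0.2682, 0.1864]
tcp_rot: [-3.135, -0.014, -0.013]
wrist_force: [-0.7, 2.1, 1.3]
opening: 0.0
share [-0.011 -0.173 -0.053] yaw -0.006 tcp clamp [0.1076 0.2568 0.1864] F [-0.7  2.1  1.3] t 9.3333 open 0.0 len 0.045
[([188.1, 225.7], 0.64), ([274.4, 269.0], 0.57), ([277.6, 204.3], 0.55), ([229.1, 249.5], 0.49), ([324.7, 227.4], 0.37)] [278.70992597 203.42400739]
[([236.4, 137.8], 0.72), ([289.6, 184.4], 0.63), ([244.6, 176.3], 0.58)] [290.6463175  183.56413371]
```

View pics/n.png

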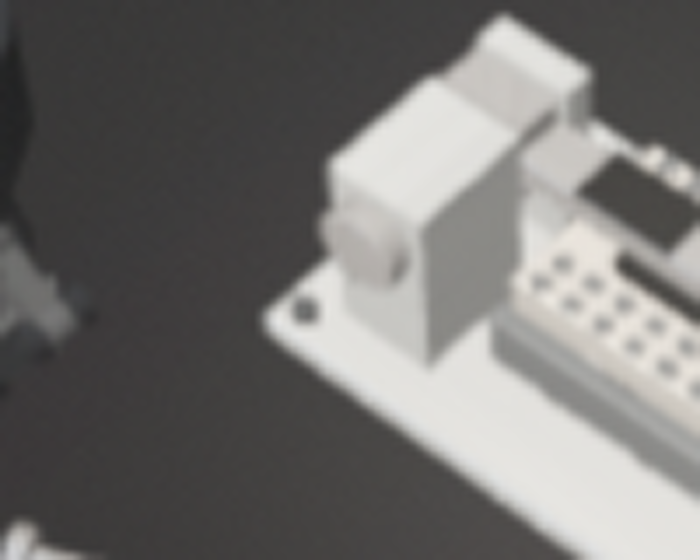

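View pics/mt.png

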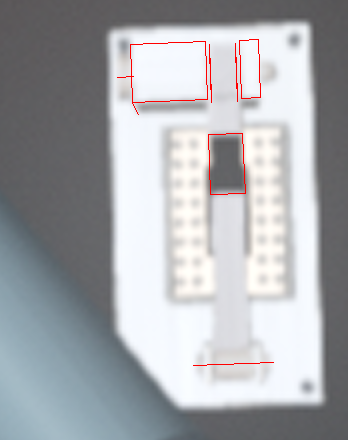

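View pics/ms.png

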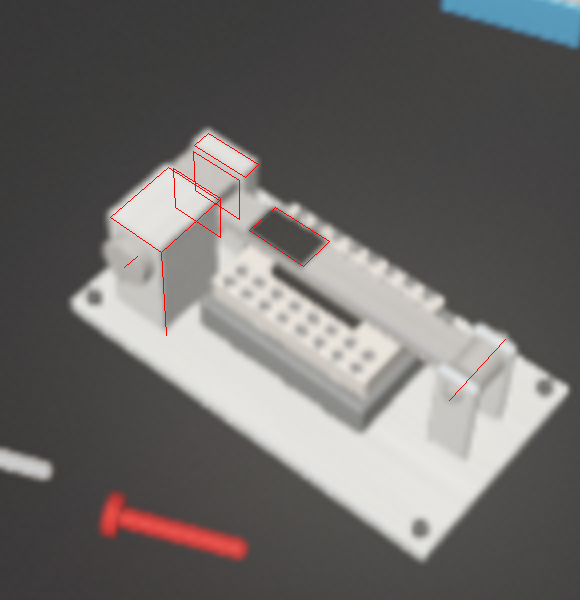

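The head sits flush on the fork (side crop 365,245), the nose comes out beyond the thin cheek (top crop 270,72; about 12 mm measured, 14 expected), and the bar is level. Handing in.

```bash
python3 -m crank '{"xyz":[[0,0,0],[0,0,0]],"yaw":[0,0],"jaw":[1,1]}'; python3 -c "
from h import *
print(ticket.close_job())"
```

```text
time_s: 9.8
tool_pos: [0.6154, 0.2601, 0.1778]
tcp_rot: [3.139, 0.005, -0.005]
wrist_force: [0.7, 0.1, 0.2]
opening: 0.0001
the job is handed in; nothing more can be done
None
```

The bar is down and the pin is home. I handed the job in at about 9.8 s, and it reported no verdict.

- **Bar:** I pressed the pad down along its arc with the closed fingers. It stopped with the fingertips at 91 mm, pushing back with 21 N. After I let go, the pictures matched the model with the bar level.
- **Pin:** I pushed it along its axis with the closed fingers. The push needed up to 12 N on the way, more than the few N expected. It stopped firmly at 21 N with the fingers 0.3 mm from where I expected them for a seated head.
- **Last checks:** The head shows flat against the fork, and about 12 mm of the nose shows past the thin cheek (14 mm expected). The network's estimate of the pin is 1–1.4 pixels (roughly 3–4 mm) from the target in both views, about its own accuracy. The contact stop is therefore the stronger evidence. The arm was clear, with wrist force near zero.
- **Bystanders:** The gripper was not sent near the tip box, bottle or rack. I did not measure their positions again at the end.
- **Disagreement:** The fork and bar sit about 10 mm off the middle of the base plate towards −y, unlike the first model I fitted. I corrected for this before moving.

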